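Raise the telescopic camera stand to its second stop and hold it

ROBOT

A 6-joint arm with a two-finger parallel gripper is mounted at the origin on a cart in front of the work surface, level with it; the furniture and walls round the work are solid. World frame = base frame: x ahead of the robot, y to its left, z up, the work surface at z = 0. Lengths are in mm, angles in degrees, forces in N, time in s.
With the tool pointing down it reaches from about 300 to 850 mm from the base axis. Payload 4.2 kg.
Tool frame: the origin (TCP) lies between the finger pads; the fingertips stand 8 mm ahead of it and the grasp point (between the pads) lies 11 mm behind it; x points along the fingers, y is the direction in which the jaws open and shut, and the axes are right-handed (so a half turn about x gives the same grasp; the last joint's range is limited). The gripper opens to 91 mm and grips with 3 to 60 N. Pads are 32 mm wide; open, the fingers measure 118 mm over their backs; the gripper's body (76 mm by 178 mm) begins 60 mm behind the grasp point.
Start: joints at [-76.146, 18.312, 89.639, -0, 72.044, -1.146], TCP at [148.824, -555.422, 221.976] pointing down, gripper open.
Joint ranges: [-177.97, 177.97], [-48.28, 115.42], [12.27, 149.76], [-77.06, 257.06], [2.81, 150.46], [-146.56, 146.56]. Speed limits (degrees/s): [147.25, 147.25, 180, 180, 180, 180].

INTERFACE

Orientations are given as [roll, pitch, yaw] about the fixed x, y, z axes, in that order (R = Rz(yaw) Ry(pitch) Rx(roll)).
In Python, from workcell import env gives the robot as it stands.
- The arm moves only by the tool arm_command, never from a script. Its arguments are lists of equal length, an entry for each row: "slide": the shift along the tool's x, y, z in cm, a list of three; "turn": the turn, a rotation vector about the tool's x, y, z in rad, a list of three; "grip": the closure in counts, from 0 (fully open) to 255 (shut). A call has 1 to 20 rows; each row is the pose to reach, as a shift and turn from the pose commanded when the call began, along the tool's axes at that moment; what a row does not reach only later rows make up. A row lasts 1/12 s, in which the tool goes at most 41.7 mm and 7.16 degrees, less where a joint would pass 70% of its speed; a pose out of reach is approached as far as the arm can. A call with a gripper value outside its range is refused whole. The fingers move at their own pace and stop on an object; "newtons" is the grip in N (left out, the last holds). Time passes only in rows, so rows that repeat a pose let the fingers close. It gives the time, the measured TCP pose, the force and the opening at its end, in the units of the state.
- env.state(): the state, without advancing time (a new reading comes with each control period).
- env.grab_frame(name): name is "scene" or "top" or "wrist"; returns (picture, depth): 400x640x3 uint8, red, green, blue; 400x640 float32, mm along the optical axis (not along the pixel's ray), 0 where there is no reading.
- env.calibration(name): a dict with "K" (3x3 intrinsics, pixels), "k1" (the pictures are not rectified: a ray, as slopes to the right and down, at radius r is drawn at 1 + k1 r^2 times it, then the intrinsics apply), "camera_from_world" (4x4, takes a point from world to camera coordinates); the wrist camera has in their place "T_tool_cam" (4x4, takes a point from camera to tool coordinates, whose origin is the TCP and whose axes are the tool frame's). Camera axes: x right, y up, looking along -z (the intrinsics and any distortion apply to the point x, -y, -z); pixel columns grow to the right and rows downward; lengths in mm; the calibration is good to about 2 mm. A picture is of the moment at which its call begins: read the wrist's pose just before it. calibration takes no time and is no camera call.
- env.job_done(): hands the job in, once; it reports no verdict.
Trained networks look in the newest picture that a camera, given by its name, has taken for a name from the list of things; names that differ only in an ending like _2 or _b are one class to them, and where a whole thing is asked for, a point or a joint stands for the part that bears it (a point fixed in the world has none). Each returns a list of dicts, best first, with "p" (0 to 1); they miss things now and then, are a little off and sometimes report something else, mostly with a low value. They report only what shows in the picture. A call takes as long as a camera call.
- env.search_frame(camera, label): "point" ([x, y, z] in mm, in world coordinates, good to about 4 mm: the middle of the surface that is visible of it).
The state is a dict: "time_s": time; "qpos": joint angles; "qvel": joint speeds; "effort": joint torques, N m; "ee_pos": TCP position; "ee_rot": TCP orientation; "force": force on the tool from outside, world axes, zero at the start; "torque": the same for the moment, N m; "gripper_width": finger opening in mm.
Only numpy, scipy, OpenCV 4.12 (cv2) and the standard library are available. Lean on these libraries where they do the work, as an engineer would, in place of code of your own. Each camera call takes 0.05 s, during which the arm holds its last target.

TASK

Raise the small camera above the bowl with the lime for an overhead shot. First turn the clamp knob anticlockwise (seen from above) all the way to its open stop, about a quarter turn, so that its yellow tab swings clear of the steel lug; then take the grey grip block on the telescopic tube from above, squeezing in the red button on its side, and pull it straight up past the first stop to the second stop, the top of its travel. Finish while still holding the block there with the button squeezed in, and leave the bowl, the lime and the ramekin where they are.

Things in the scene. Friction and masses are not known exactly. Their poses are not given: they have to be found in the camera images.
- stand: Camera stand fixed to the worktop; origin on the worktop under its tube's axis. Axes: z up, +y to the camera, -y to the clamp knob, -x to the red button. Base plate 100 (x) by 190 (y) by 10 mm, y -140 to +50 mm; dark outer tube 31 mm thick with a black collar 38 mm thick, top at height 125 mm; clamp post 92 mm from the tube at -y.
- grip_block (a point): Centre of the grey grip block on the sliding inner tube: 40 (x) by 32 (y) by 45 mm (z), 152.5 mm above the worktop when home; axes as the stand's. Red button in the middle of its -x side, +x side plain. Grasp from above, fingers closing along x, one on the button, one on the plain side: 47 mm across with the button out, 41 mm with it in.
- button_face (a point): Middle of the outer face of the red round button, 20 mm in diameter, 7 mm proud of the -x side of the grip block. It is pressed along +x.
- button (a joint): Press of the red button, 0 out to 0.006 m fully in; springs back. 2 N to start, 5 N fully in. Pressed by over 4 mm it frees the catch; let out, it catches at home, at the first or at the second stop.
- mast (a joint): Height by which the inner tube is drawn out: 0 home, 0.045 m first stop (black ring above the collar), 0.090 m second stop (wide red ring above the collar), the solid end of travel. The sliding part weighs 0.3 to 0.55 kg and sinks if let go with the button in. With the button held in it passes the first stop without catching.
- knob_grip (a point): Point on the clamp knob's vertical axis at the height to grip, 190 mm above the worktop; turns with the knob. Grip: upright black bar 46 mm long (its y), 14 mm thick (its x), height 166 to 206 mm: grasp it from above, fingers closing along its x. A yellow tab below it, 16 mm wide, height 142 to 150 mm, reaches 62 mm from the axis along its +y.
- clamp (a joint): Turn of the clamp knob, anticlockwise from above: 0 = yellow tab points at the tube, over the lug, blocking the inner tube; 1.6 rad = open stop, tab pointing to the stand's -x, clear of the lug. Stiff (0.06 N m), stays where it is left.
- camera (a point): Centre of the black camera, 60 (x) by 36 (y) by 34 mm, lens down, on a flat arm from the grip block, with which it rises; 100 mm from the tube at the stand's +y; 142 mm above the worktop when home.
- lug (a point): Middle of the top of the flat steel lug at the foot of the grip block, 140 mm above the worktop when home; 44 mm wide (x), it ends 42 mm from the tube's axis at the stand's -y.
- bowl: Bystander: loose small wooden bowl, 124 mm wide, 45 mm high, under the camera. Origin at the centre of its underside.
- lime_center (a point): Bystander: centre of a loose green lime, about 50 mm, lying in the small bowl.
- ramekin: Bystander: loose small white ramekin, 69 mm wide, 42 mm high. Origin at the centre of its underside.

How it is judged (in metres and radians):
On the way, in this order (a step that is already met when the one before it is completed fails the run):
1. the clamp knob is turned to its open stop (over 1.3 rad) while the tube is still home (value of joint clamp above 1.3 rad and value of joint mast below 0.006 m), for 0.1 s.
2. the button is squeezed in (over 4 mm) with the tube still home (value of joint button above 0.004 m and value of joint mast below 0.02 m), for 0.05 s.
3. the block, held by the fingers, is drawn past the first stop (value of joint mast above 0.055 m and contact force between the fingers and mast above 2 N), for 0.05 s.
At the end, for the whole second after the job is handed in: The inner tube is at its second stop (drawn out more than 84 of 90 mm) and still, the fingers hold the grip block (over 2 N) with the button in by more than 4 mm so that the catch carries nothing, and the clamp knob is open (over 1.2 rad) (value of joint mast above 0.084 m and value of joint button above 0.004 m and value of joint clamp above 1.2 rad and contact force between the fingers and mast above 2 N and velocity of joint mast between -0.01 and 0.01 m/s); the arm keeps its last pose, push and grip.
It fails at once if the small bowl is shifted by more than 25 mm (distance of bowl from where it was at the start of the episode above 0.025 m).
It fails at once if the lime is knocked out of the bowl (horizontal distance between lime_center and bowl above 0.05 m).
It fails at once if the ramekin is shifted by more than 25 mm (distance of ramekin from where it was at the start of the episode above 0.025 m).
It also fails if it takes over 43 s, if anything falls off the work surface, if the arm or the gripper's body presses on something with over 40 N, if the wrist force passes 120 N, or if a joint passes its speed limit or range.

## Working session

There is one attempt and no reset: what is moved stays moved. The work goes in short steps, Python scripts to look and compute and a tool call to move; the robot and the scene stay as the last step left them, time stands still between calls to the robot, and variables do not carry over. Pictures are saved under pics/ and viewed, and the job is handed in when it is done.

Besides the shell and the picture viewer there is one more tool, called after "Call:" as a command line: name --argument value ..., lists and objects as JSON in quotes. arm_command: Moves the arm, as the interface text tells. Its arguments: {"type":"object","properties":{"slide":{"type":"array","items":{"type":"array","items":{"type":"number"}}},"turn":{"type":"array","items":{"type":"array","items":{"type":"number"}}},"grip":{"type":"array","items":{"type":"number"}},"newtons":{"type":"number"}},"required":["slide","turn","grip"]}

```bash
mkdir -p pics; ls; python3 - <<'E'
from workcell import env
import cv2
print(env.state())
for n in ["scene","top"]:
    im,d=env.grab_frame(n); cv2.imwrite(f"pics/{n}0.png",im[:,:,::-1])
    for l in ["stand","grip_block","button_face","knob_grip","camera","lug","bowl","ramekin"]:
        r=env.search_frame(n,l); print(n,l,[(([round(v) for v in q["point"]]),round(q["p"],2)) for q in r[:2]])
E
```

```text
pics
{'time_s': 0.0, 'qpos': array([-7.61457841e+01,  1.83508962e+01,  8.97064702e+01,  8.16442467e-05,
        7.20431139e+01, -1.14628025e+00]), 'qvel': array([-0.03788384,  0.04157223, -0.0123242 , -0.03427654, -0.01142095,
       -0.00443986]), 'effort': array([ 3.81852311e-03, -4.12460375e+01, -2.31970918e+01,  7.31383986e-02,
        4.55560943e-02, -1.38817222e-04]), 'ee_pos': array([ 148.70613534, -554.93124139,  221.12729797]), 'ee_rot': array([-91.1905424 ,  89.89951973, 103.80992849]), 'force': array([-0.19115732,  0.54636121, -0.25304168]), 'torque': array([-0.00121748, -0.03866256,  0.00438489]), 'gripper_width': 91.4625996909427}
scene stand [([526, 36, 146], 0.57)]
scene grip_block [([516, 100, 158], 0.91)]
scene button_face [([519, 100, 155], 0.57), ([530, 37, 146], 0.25)]
scene knob_grip [([564, -48, 174], 0.86)]
scene camera [([518, 102, 158], 0.95)]
scene lug [([514, 104, 160], 0.73)]
scene bowl [([492, 142, 20], 0.59)]
scene ramekin [([564, -47, 164], 0.7), ([666, -346, 28], 0.6)]
top stand [([545, -4, 7], 0.95)]
top grip_block [([522, 68, 156], 0.61)]
top button_face []
top knob_grip [([564, -53, 169], 0.79), ([521, 70, 161], 0.5)]
top camera [([526, 65, 157], 0.93)]
top lug [([523, 68, 161], 0.68)]
top bowl [([477, 170, 18], 0.65)]
top ramekin [([670, -348, 14], 0.71)]
```

View pics/scene0.png

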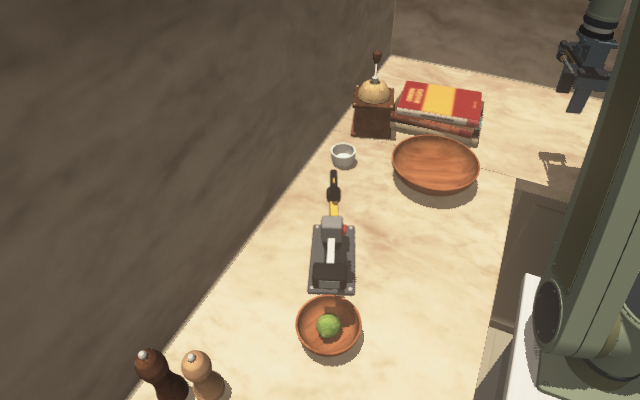

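View pics/top0.png

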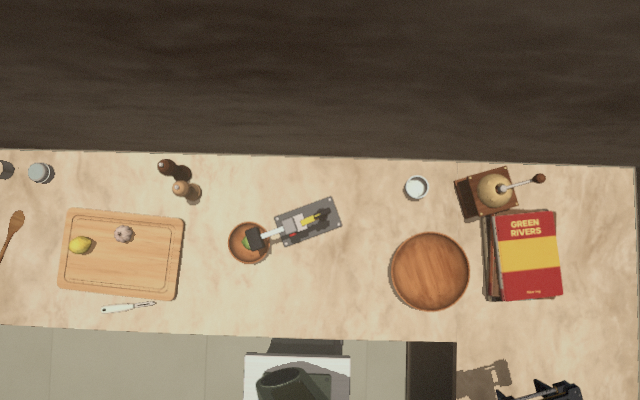

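The scene view shows the stand at about (333,250), the bowl with the lime at (328,325) and the ramekin at (343,155). The top view shows the stand at (308,222), running from the camera on the left to the knob on the right. I'll zoom in on the top view next.

```bash
cat > h.py <<'E'
import numpy as np, cv2
from workcell import env
def pts(name,d):
    c=env.calibration(name);K=np.array(c["K"]);k1=c["k1"]
    v,u=np.mgrid[0:400,0:640].astype(float)
    p=cv2.undistortPoints(np.stack([u.ravel(),v.ravel()],1)[:,None],K,np.array([k1,0,0,0,0.]))[:,0]
    z=d.ravel(); P=np.stack([p[:,0]*z,-p[:,1]*z,-z,np.ones_like(z)])
    if "T_tool_cam" in c: return (np.array(c["T_tool_cam"])@P)[:3].T.reshape(400,640,3)
    return (np.linalg.inv(np.array(c["camera_from_world"]))@P)[:3].T.reshape(400,640,3)
E
python3 - <<'E'
from h import *
im,d=env.grab_frame("top"); W=pts("top",d)
np.savez("top.npz",im=im,W=W)
c=im[180:270,220:350,::-1]; cv2.imwrite("pics/topz.png",cv2.resize(c,None,fx=6,fy=6,interpolation=cv2.INTER_CUBIC))
im2,d2=env.grab_frame("scene"); W2=pts("scene",d2); np.savez("scene.npz",im=im2,W=W2)
c=im2[155:305,290:375,::-1]; cv2.imwrite("pics/scenez.png",cv2.resize(c,None,fx=4,fy=4,interpolation=cv2.INTER_CUBIC))
for n,I,w in (("top",im,W),("scene",im2,W2)):
    I=I.astype(int); x,y,z=w[...,0],w[...,1],w[...,2]
    R=(x>380)&(x<680)&(y>-130)&(y<220)
    yel=R&(I[...,0]>170)&(I[...,1]>140)&(I[...,2]<90)&(z>110); red=R&(I[...,0]>150)&(I[...,1]<70)&(I[...,2]<80)&(z>80)
    plate=R&(abs(z-10)<5)&(I.max(-1)<140)&(I.max(-1)-I.min(-1)<25)
    for nm,m in (("yel",yel),("red",red),("hi180",R&(z>192)),("plate",plate)):
        if m.sum(): 
            r=cv2.minAreaRect(w[m][:,:2].astype(np.float32)); print(n,nm,m.sum(),w[m].mean(0).round(),w[m].min(0).round(),w[m].max(0).round(),r)
E
```

```text
top yel 20 [548. -53. 562.] [529. -70. 149.] [ 571.  -17. 1145.] ((553.8641357421875, -48.537899017333984), (55.10542678833008, 35.25506591796875), 72.85852813720703)
top red 9 [ 528.  -60. 1035.] [518. -70. 159.] [ 529.   19. 1145.] ((523.2423095703125, -25.546871185302734), (88.97118377685547, 0.0), 97.30548095703125)
top hi180 1097 [ 533.  -69. 1061.] [529. -84. 192.] [ 587.  -44. 1145.] ((562.2515869140625, -60.91033172607422), (36.544342041015625, 58.490142822265625), 72.72095489501953)
top plate 1200 [556. -30.  10.] [ 479. -122.    5.] [632.  83.  15.] ((556.177001953125, -20.16136932373047), (96.18441772460938, 186.28921508789062), 22.211347579956055)
scene yel 20 [568. -45. 176.] [558. -56. 149.] [574. -35. 209.] ((568.5509643554688, -44.34761047363281), (11.821227073669434, 19.31375503540039), 36.902061462402344)
scene red 1 [514.  22. 154.] [514.  22. 154.] [514.  22. 154.] ((514.3897705078125, 21.927034378051758), (0.0, 0.0), 0.0)
scene hi180 140 [571. -57. 204.] [559. -84. 192.] [587. -39. 209.] ((572.4473266601562, -61.53645324707031), (13.826895713806152, 45.88261413574219), 27.260677337646484)
scene plate 1276 [550. -10.  10.] [ 478. -116.    5.] [633.  86.  15.] ((555.1065063476562, -15.919975280761719), (97.13323974609375, 187.33775329589844), 22.032197952270508)
```

View pics/topz.png

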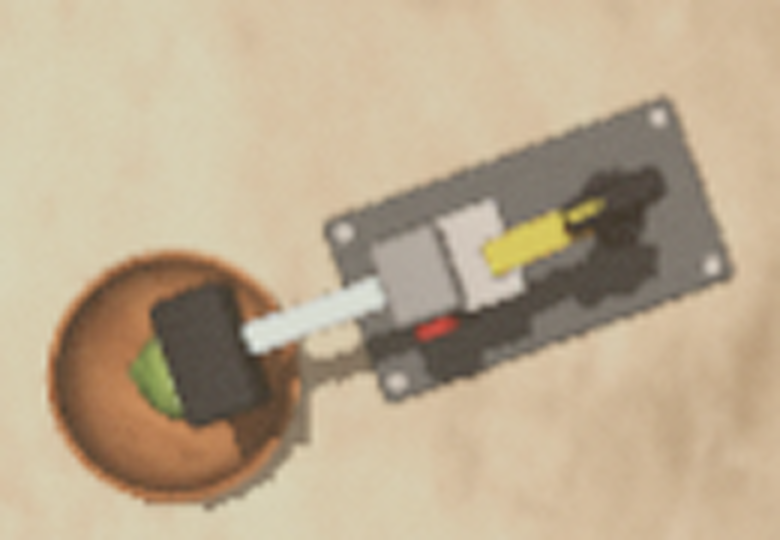

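View pics/scenez.png

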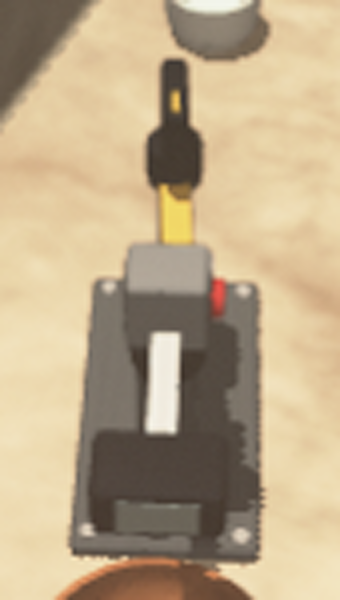

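Both zooms agree. The plate is turned by about 22°, the red button faces the robot, and the yellow tab points at the tube over the lug. I'll refine with the block-top and knob-top points.

```bash
python3 - <<'E'
from h import *
a=np.deg2rad(22.1); ux=np.array([np.cos(a),np.sin(a)]);uy=np.array([-np.sin(a),np.cos(a)])
o=np.array([538.8,23.7])
for n in("top","scene"):
    f=np.load(n+".npz");W=f["W"];im=f["im"].astype(int)
    q=W[...,:2]-o; X=q@ux;Y=q@uy;Z=W[...,2]
    for nm,m in (("block",(abs(X)<35)&(abs(Y)<19)&(abs(Z-175)<5)),("knob",(abs(X)<30)&(abs(Y+92)<40)&(abs(Z-206)<5)),("cam",(abs(X)<50)&(abs(Y-100)<40)&(abs(Z-159)<6)),("lug",(abs(X)<30)&(Y<-17)&(Y>-60)&(abs(Z-140)<4))):
        if m.sum()>5: print(n,nm,m.sum(),"X",np.percentile(X[m],[1,50,99]).round(1),"Y",np.percentile(Y[m],[1,50,99]).round(1),"Z",Z[m].mean().round(1), np.rad2deg(0)+cv2.minAreaRect(W[m][:,:2].astype(np.float32))[2])
s=env.state();c=env.calibration("wrist");print(s["ee_rot"],c["T_tool_cam"])
k=o-92*uy;print(k)
E
```

```text
top block 174 X [-18.4   0.4  19.6] Y [-18.5  -2.7  12.1] Z 174.9 21.070343017578125
top knob 95 X [-9.  -1.7  5.5] Y [-115.6  -93.7  -72.9] Z 205.5 25.738136291503906
top cam 307 X [-27.9   1.2  30.1] Y [ 79.   96.2 115. ] Z 158.7 20.887922286987305
top lug 120 X [-21.    2.7  19.6] Y [-43.8 -29.3 -18.8] Z 140.2 22.955341339111328
scene block 291 X [-19.1  -0.2  19.1] Y [-16.2   2.   15.2] Z 174.8 22.883039474487305
scene knob 111 X [-7.5 -0.8  7.4] Y [-113.9  -90.1  -70.6] Z 205.5 27.377328872680664
scene cam 624 X [-29.6  -0.2  29.3] Y [ 82.8 102.1 117.6] Z 158.3 20.083097457885742
[ 91.25988145  89.99418389 -73.73704312] [[ 1.52942791e-04  2.74299020e-01 -9.61644438e-01 -1.62889828e+02]
 [ 9.99999903e-01  3.55471719e-04  2.60437549e-04  3.87617737e-01]
 [ 4.13275166e-04 -9.61644384e-01 -2.74298939e-01 -7.82842721e+01]
 [ 0.00000000e+00  0.00000000e+00  0.00000000e+00  1.00000000e+00]]
[573.41263221 -61.54063404]
```

```bash
cat >> h.py <<'E'
from scipy.spatial.transform import Rotation as Rn
def Rt(deg):
    a=np.deg2rad(deg); x=np.array([0,0,-1.]);y=np.array([np.cos(a),np.sin(a),0]); return np.stack([x,y,np.cross(x,y)],1)
def mv(p,deg):
    s=env.state();R0=Rn.from_euler("xyz",s["ee_rot"],degrees=True).as_matrix()
    print("slide",(R0.T@(np.array(p)-s["ee_pos"])/10).round(2),"turn",Rn.from_matrix(R0.T@Rt(deg)).as_rotvec().round(3), "t",s["time_s"])
    yy=R0[:,1];print("y dir",np.rad2deg(np.arctan2(yy[1],yy[0])).round(2),"tool pos",s["ee_pos"].round(1),"F",s["force"].round(1),"q",s["qpos"].round(1),"w",round(s["gripper_width"],1))
E
python3 -c "
from h import *
mv([573.3,-62.2,260],23)"
```

```text
slide [ -3.81 -36.65 -53.77] turn [-1.71  0.   -0.  ] t 1.0
y dir -75.0 tool pos [ 148.8 -555.4  222. ] F [ 0.2 -0.5  0.6] q [-76.1  18.3  89.6   0.   72.   -1.1] w 91.1
```

Call:
arm_command --slide '[[-3.8,-2,-3],[-3.8,-36.6,-53.8],[-3.8,-36.6,-53.8],[-3.8,-36.6,-53.8],[-3.8,-36.6,-53.8],[-3.8,-36.6,-53.8],[-3.8,-36.6,-53.8],[-3.8,-36.6,-53.8],[-3.8,-36.6,-53.8],[-3.8,-36.6,-53.8],[-3.8,-36.6,-53.8],[-3.8,-36.6,-53.8],[-3.8,-36.6,-53.8],[-3.8,-36.6,-53.8],[-3.8,-36.6,-53.8],[-3.8,-36.6,-53.8],[-3.8,-36.6,-53.8],[-3.8,-36.6,-53.8],[-3.8,-36.6,-53.8]]' --turn '[[0,0,0],[-1.71,0,0],[-1.71,0,0],[-1.71,0,0],[-1.71,0,0],[-1.71,0,0],[-1.71,0,0],[-1.71,0,0],[-1.71,0,0],[-1.71,0,0],[-1.71,0,0],[-1.71,0,0],[-1.71,0,0],[-1.71,0,0],[-1.71,0,0],[-1.71,0,0],[-1.71,0,0],[-1.71,0,0],[-1.71,0,0]]' --grip '[0,0,0,0,0,0,0,0,0,0,0,0,0,0,0,0,0,0,0]' --newtons 25

```text
time_s: 2.58
ee_pos: [573.3, -62.8, 259.6]
ee_rot: [-87.6, 89.9, -154.6]
force: [-0.1, -0.1, 0.5]
gripper_width: 91.1
```

```bash
python3 - <<'E'
from h import *
mv([573.3,-62.2,179],23)
s=env.state();R0=Rn.from_euler("xyz",s["ee_rot"],degrees=True).as_matrix()
im,d=env.grab_frame("wrist");cv2.imwrite("pics/w1.png",im[:,:,::-1])
W=pts("wrist",d)@R0.T+s["ee_pos"]
m=(abs(W[...,2]-206)<4)&(np.hypot(W[...,0]-573,W[...,1]+62)<45)
print(m.sum(),W[m].mean(0) if m.sum() else 0, cv2.minAreaRect(W[m][:,:2].astype(np.float32)) if m.sum() else 0)
m=(abs(W[...,2]-175)<4)&(np.hypot(W[...,0]-539,W[...,1]-23)<45)
print(m.sum(),W[m].mean(0) if m.sum() else 0, cv2.minAreaRect(W[m][:,:2].astype(np.float32)) if m.sum() else 0)
E
```

```text
slide [ 8.06  0.04 -0.06] turn [-0.     0.     0.001] t 2.5833
y dir 23.0 tool pos [573.3 -62.8 259.6] F [-0.1 -0.1  0.5] q [ -7.4  17.3  85.6  -0.   77.1 -30.4] w 91.1
1144 [573.60650621 -60.96189553 205.4433442 ] ((574.0074462890625, -61.995872497558594), (13.939350128173828, 44.9956169128418), 25.341764450073242)
2484 [540.00167931  23.00701645 174.69046427] ((540.1364135742188, 22.883617401123047), (39.541351318359375, 31.72528076171875), 22.985000610351562)
```

View pics/w1.png

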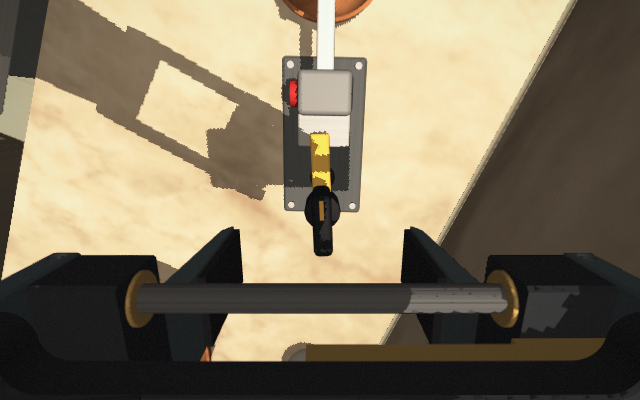

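The wrist view shows the bar at (322,225) between the fingers, the block at (325,93) and the red button at (292,93). The measured sizes match: bar 14×45 mm, block 40×32 mm. I'll descend and grip the bar.

Call:
arm_command --slide '[[4,0.1,0],[7,0.1,0],[8.05,0.1,0],[8.05,0.1,0],[8.05,0.1,0],[8.05,0.1,0],[8.05,0.1,0],[8.05,0.1,0],[8.05,0.1,0],[8.05,0.1,0],[8.05,0.1,0],[8.05,0.1,0]]' --turn '[[-0.02,0,0],[-0.02,0,0],[-0.02,0,0],[-0.02,0,0],[-0.02,0,0],[-0.02,0,0],[-0.02,0,0],[-0.02,0,0],[-0.02,0,0],[-0.02,0,0],[-0.02,0,0],[-0.02,0,0]]' --grip '[0,0,0,255,255,255,255,255,255,255,255,255]' --newtons 25

```text
time_s: 3.63
ee_pos: [574.8, -62.2, 179.6]
ee_rot: [34.5, 90.0, -31.4]
force: [0.1, -0.4, -0.9]
gripper_width: 34.1
```

Call:
arm_command --slide '[[0,0,0],[0,0,0],[0,0,0],[0,0,0],[0,0,0]]' --turn '[[0,0,0],[0,0,0],[0,0,0],[0,0,0],[0,0,0]]' --grip '[255,255,255,255,255]'

```text
time_s: 4.05
ee_pos: [573.7, -62.5, 179.4]
ee_rot: [-100.8, 89.9, -166.7]
force: [-3.9, -2.3, 1.3]
gripper_width: 13.6
```

Gripped, with an opening of 13.6 mm. Now I'll turn it anticlockwise.

Call:
arm_command --slide '[[0,0,0],[0,0,0],[0,0,0],[0,0,0],[0,0,0],[0,0,0],[0,0,0],[0,0,0],[0,0,0],[0,0,0],[0,0,0],[0,0,0],[0,0,0],[0,0,0],[0,0,0],[0,0,0],[0,0,0],[0,0,0]]' --turn '[[-0.1,0,0],[-0.2,0,0],[-0.3,0,0],[-0.4,0,0],[-0.5,0,0],[-0.6,0,0],[-0.7,0,0],[-0.8,0,0],[-0.9,0,0],[-1.0,0,0],[-1.1,0,0],[-1.2,0,0],[-1.3,0,0],[-1.4,0,0],[-1.5,0,0],[-1.57,0,0],[-1.57,0,0],[-1.57,0,0]]' --grip '[255,255,255,255,255,255,255,255,255,255,255,255,255,255,255,255,255,255]'

```text
time_s: 5.55
ee_pos: [573.9, -62.3, 179.4]
ee_rot: [150.5, 89.9, 174.4]
force: [-5.1, -1.3, 1.8]
gripper_width: 13.9
```

```bash
python3 - <<'E'
from h import *
mv([573.3,-62.2,179],114)
print(env.state()["torque"])
im,d=env.grab_frame("top");cv2.imwrite("pics/top2.png",cv2.resize(im[180:270,220:350,::-1],None,fx=5,fy=5))
E
```

```text
slide [ 0.04  0.03 -0.05] turn [-0.002 -0.001 -0.001] t 5.55
y dir 113.89 tool pos [573.9 -62.3 179.4] F [-5.1 -1.3  1.8] q [  -7.3   20.3   93.1   -0.    66.7 -121.2] w 13.9
[-0.1266938   0.50126561 -0.66042474]
```

View pics/top2.png

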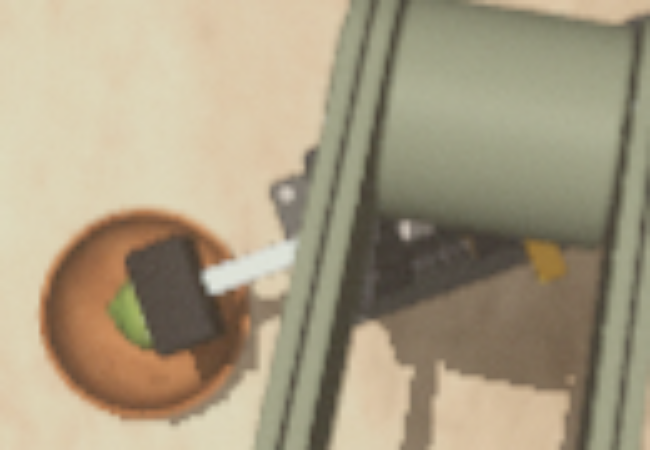

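The yellow tab now points at the robot, showing at (545,260) in the zoom. A wrist torque of 0.66 N m indicates the knob is at its stop. I'll release it and rise.

Call:
arm_command --slide '[[0,0,0],[0,0,0],[0,0,0],[0,0,0],[0,0,0],[-2,0,0],[-5,0,0],[-8,0,0],[-8,0,0]]' --turn '[[0.03,0,0],[0.03,0,0],[0.03,0,0],[0.03,0,0],[0.03,0,0],[0.03,0,0],[0.03,0,0],[0.03,0,0],[0.03,0,0]]' --grip '[0,0,0,0,0,0,0,0,0]'

```text
time_s: 6.35
ee_pos: [577.9, -62.6, 265.8]
ee_rot: [-29.9, 89.3, -7.6]
force: [1.3, -0.8, 0.8]
gripper_width: 71.1
```

```bash
python3 -c "
from h import *
a=np.deg2rad(22.5);u=np.array([np.cos(a),np.sin(a)]);v=np.array([-u[1],u[0]])
p=np.array([540.1,22.9])-0.5*u+1*v;print(p)
mv([*p,250],22.5)"
```

```text
[539.2553768   23.63253782]
slide [ 1.52  9.45 -0.31] turn [ 1.568  0.013 -0.004] t 6.35
y dir 112.37 tool pos [577.9 -62.6 265.8] F [ 1.3 -0.8  0.8] q [  -7.3   17.2   85.    -0.    77.2 -119.7] w 71.1
```

Call:
arm_command --slide '[[0.9,9.3,0.1],[0.9,9.3,0.1],[0.9,9.3,0.1],[0.9,9.3,0.1],[0.9,9.3,0.1],[0.9,9.3,0.1],[0.9,9.3,0.1],[0.9,9.3,0.1],[0.9,9.3,0.1],[0.9,9.3,0.1],[0.9,9.3,0.1],[0.9,9.3,0.1],[0.9,9.3,0.1],[0.9,9.3,0.1],[0.9,9.3,0.1],[0.9,9.3,0.1]]' --turn '[[1.57,0,0],[1.57,0,0],[1.57,0,0],[1.57,0,0],[1.57,0,0],[1.57,0,0],[1.57,0,0],[1.57,0,0],[1.57,0,0],[1.57,0,0],[1.57,0,0],[1.57,0,0],[1.57,0,0],[1.57,0,0],[1.57,0,0],[1.57,0,0]]' --grip '[0,0,0,0,0,0,0,0,0,0,0,0,0,0,0,0]'

```text
time_s: 7.68
ee_pos: [540.2, 24.2, 250.3]
ee_rot: [-41.3, 90.0, -108.8]
force: [0.5, 0.2, -0.6]
gripper_width: 91.2
```

```bash
python3 - <<'E'
from h import *
mv([539.3,23.6,150],22.5)
s=env.state();R0=Rn.from_euler("xyz",s["ee_rot"],degrees=True).as_matrix()
im,d=env.grab_frame("wrist");cv2.imwrite("pics/w2.png",im[:,:,::-1])
W=pts("wrist",d)@R0.T+s["ee_pos"]
m=(abs(W[...,2]-175)<4)&(np.hypot(W[...,0]-539,W[...,1]-23)<45)
print(m.sum(),W[m].mean(0) if m.sum() else 0, cv2.minAreaRect(W[m][:,:2].astype(np.float32)) if m.sum() else 0)
im,d=env.grab_frame("scene");cv2.imwrite("pics/s2.png",cv2.resize(im[120:340,270:400,::-1],None,fx=2.7,fy=2.7))
E
```

```text
slide [ 1.003e+01 -1.100e-01  1.000e-02] turn [0. 0. 0.] t 7.6833
y dir 22.51 tool pos [540.2  24.2 250.3] F [ 0.5  0.2 -0.6] q [  1.3  14.2  91.3  -0.   74.5 -21.2] w 91.2
1974 [539.48662492  23.99978037 174.70764824] ((539.6356201171875, 23.167171478271484), (39.65739059448242, 31.960268020629883), 23.608684539794922)
```

View pics/w2.png

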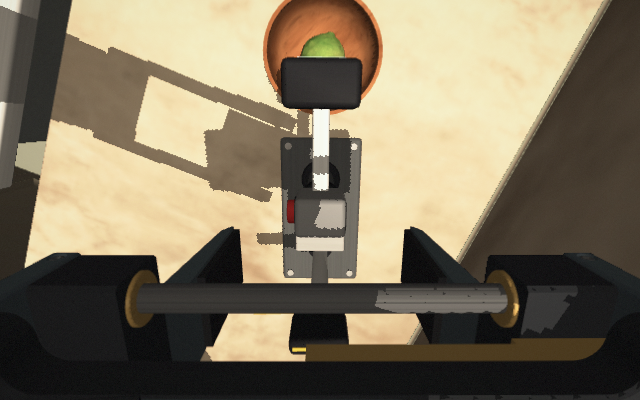

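View pics/s2.png

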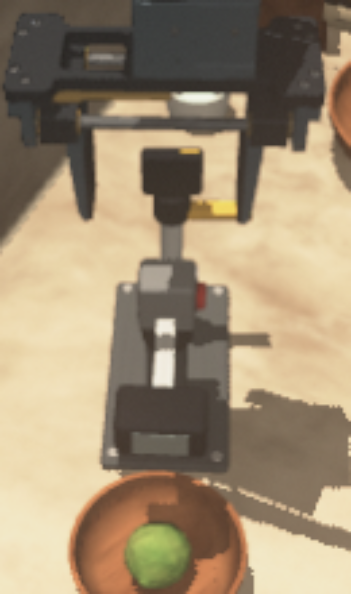

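The knob is open: its yellow tab sits to the right in the scene crop at (215,208). The block is centred between the fingers, with the red button on the left at (292,212) in the wrist view. I'll descend and squeeze.

Call:
arm_command --slide '[[3,-0.1,0],[6,-0.1,0],[9,-0.1,0],[10,-0.1,0],[10,-0.1,0],[10,-0.1,0],[10,-0.1,0],[10,-0.1,0],[10,-0.1,0],[10,-0.1,0],[10,-0.1,0],[10,-0.1,0],[10,-0.1,0],[10,-0.1,0],[10,-0.1,0],[10,-0.1,0],[10,-0.1,0],[10,-0.1,0],[10,-0.1,0]]' --turn '[[0,0,0],[0,0,0],[0,0,0],[0,0,0],[0,0,0],[0,0,0],[0,0,0],[0,0,0],[0,0,0],[0,0,0],[0,0,0],[0,0,0],[0,0,0],[0,0,0],[0,0,0],[0,0,0],[0,0,0],[0,0,0],[0,0,0]]' --grip '[0,0,0,0,0,255,255,255,255,255,255,255,255,255,255,255,255,255,255]' --newtons 35

```text
time_s: 9.37
ee_pos: [539.0, 23.6, 150.5]
ee_rot: [-86.4, 90.0, -154.1]
force: [-2.8, -1.8, 6.0]
gripper_width: 39.8
```

```bash
python3 -c "
from h import *
mv([539.3,23.6,150],22.5)"
```

```text
slide [0.05 0.03 0.01] turn [-0.002  0.     0.001] t 9.3667
y dir 22.38 tool pos [539.   23.6 150.5] F [-2.8 -1.8  6. ] q [  1.3  18.4 100.5  -0.   61.1 -21.1] w 39.8
```

The opening is 39.8 mm, so the button is in. Pull straight up.

Call:
arm_command --slide '[[-0.3,0,0],[-1,0,0],[-2,0,0],[-3,0,0],[-4,0,0],[-5,0,0],[-6,0,0],[-7,0,0],[-7.8,0,0],[-8.3,0,0],[-8.6,0,0],[-8.8,0,0],[-8.8,0,0],[-8.8,0,0]]' --turn '[[0,0,0],[0,0,0],[0,0,0],[0,0,0],[0,0,0],[0,0,0],[0,0,0],[0,0,0],[0,0,0],[0,0,0],[0,0,0],[0,0,0],[0,0,0],[0,0,0]]' --grip '[255,255,255,255,255,255,255,255,255,255,255,255,255,255]'

```text
time_s: 10.53
ee_pos: [538.9, 23.6, 238.3]
ee_rot: [-87.6, 89.9, -155.2]
force: [-3.1, -3.0, -4.8]
gripper_width: 40.2
```

```bash
python3 - <<'E'
from h import *
mv([539.3,23.6,240],22.5)
im,d=env.grab_frame("scene");W=pts("scene",d);cv2.imwrite("pics/s3.png",cv2.resize(im[120:340,270:400,::-1],None,fx=2.7,fy=2.7))
a=np.deg2rad(22.5);u=np.array([np.cos(a),np.sin(a)]);v=np.array([-u[1],u[0]])
q=W[...,:2]-[539.6,23.2];X=q@u;Y=q@v;m=(abs(X)<25)&(abs(Y-100)<14)&(W[...,2]>120);print("camera top z",np.median(W[m][:,2]),m.sum(),"home 159")
E
```

```text
slide [-0.17  0.03  0.01] turn [-0.002  0.     0.001] t 10.5333
y dir 22.4 tool pos [538.9  23.6 238.3] F [-3.1 -3.  -4.8] q [  1.3  14.5  92.6  -0.   72.9 -21.1] w 40.2
camera top z 246.89279959472617 447 home 159
```

View pics/s3.png

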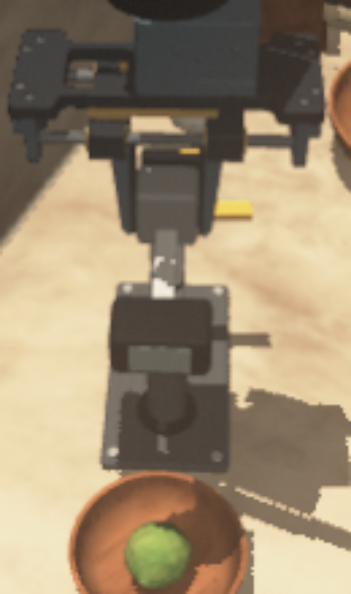

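The block came with the fingers: the camera top is at 247 mm, up 88 mm. The tab is still open at (232,210), and the bowl and lime are untouched. I'll nudge up to the solid stop and feel for it.

Call:
arm_command --slide '[[-0.1,0,0],[-0.2,0,0],[-0.3,0,0],[-0.3,0,0],[-0.3,0,0],[-0.3,0,0],[-0.3,0,0],[-0.3,0,0]]' --turn '[[0,0,0],[0,0,0],[0,0,0],[0,0,0],[0,0,0],[0,0,0],[0,0,0],[0,0,0]]' --grip '[255,255,255,255,255,255,255,255]'

```text
time_s: 11.25
ee_pos: [538.9, 23.6, 240.6]
ee_rot: [-99.0, 89.9, -166.6]
force: [-2.5, -4.8, -13.1]
gripper_width: 39.9
```

```bash
python3 - <<'E'
from h import *
mv([539.3,23.6,240],22.5)
im,d=env.grab_frame("scene");W=pts("scene",d);cv2.imwrite("pics/s4.png",cv2.resize(im[120:340,270:400,::-1],None,fx=2.7,fy=2.7))
a=np.deg2rad(22.5);u=np.array([np.cos(a),np.sin(a)]);v=np.array([-u[1],u[0]])
q=W[...,:2]-[539.6,23.2];X=q@u;Y=q@v;m=(abs(X)<25)&(abs(Y-100)<14)&(W[...,2]>120);print("camera top z",np.median(W[m][:,2]),m.sum(),"home 158.3")
for l in("bowl","ramekin"):
    print(l,env.search_frame("scene",l)[:2])
mv([539.3,23.6,240],22.5)
E
```

```text
slide [0.06 0.03 0.01] turn [-0.002 -0.     0.002] t 11.25
y dir 22.4 tool pos [538.9  23.6 240.6] F [ -2.5  -4.8 -13.1] q [  1.3  14.5  92.4  -0.   73.2 -21.1] w 39.9
camera top z 249.19477631003278 460 home 158.3
bowl [{'point': [495.9, 144.5, 21.5], 'p': 0.93}]
ramekin [{'point': [659.5, -314.2, 17.6], 'p': 0.37}]
slide [0.06 0.03 0.01] turn [-0.002 -0.     0.002] t 11.4
y dir 22.4 tool pos [538.9  23.6 240.6] F [ -1.1  -4.6 -16.2] q [  1.3  14.5  92.4  -0.   73.2 -21.1] w 39.7
```

View pics/s4.png

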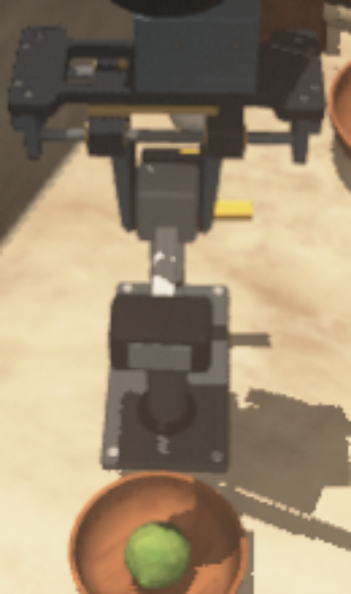

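The downward force rose from 5 to 16 N and the rise is about 90 mm, so the tube is at its solid stop and steady. The button is still in at 39.7 mm. Handing in.

```bash
python3 -c "
from h import *
print(env.job_done());s=env.state();print(s['time_s'],s['ee_pos'],s['force'],s['gripper_width'])"
```

```text
the job is handed in; nothing more can be done
None
the job is handed in; nothing more can be done
```

I turned the clamp knob to its open stop. Then I gripped the block from above with the button squeezed in, pulled it straight up past the first stop to the second, and handed in at 11.4 s while still holding it. No verdict was reported.

**Last checks:**
- **Height:** the tool rose 90 mm and the camera top measured about 91 mm up. The downward force climbed from 5 to 16 N over the last few millimetres, so the tube is against the solid stop.
- **Button:** the finger opening was 39.7 mm. That is close to the 41 mm expected with the button in and well under 47 mm with it out; the gripper also read slightly low on the knob bar.
- **Knob:** the yellow tab still points to the stand's -x side, clear of the lug.
- **Bystanders:** the bowl and lime look unmoved in the pictures.

**Check that disagreed:** the last network reading of the ramekin was about 33 mm from the first one. It had a low confidence of 0.37, and the gripper partly hid the ramekin in that view. The arm never went near the ramekin at its height, so I put this down to the partial view, but I did not confirm it with another picture.

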